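# Hold a mortar prism home in the ultrasonic test jig

### The job

The ultrasonic test jig has just been zeroed: put the small metal reference block that lies on its bed away in the jig's open drawer and slide the drawer fully shut, then lay the 160 mm mortar prism on the bed along the fence with one end up against the end stop. Press the prism diagonally, forward against the fence and down onto the bed together, so that it is flush with both and both sprung probes are pushed home, and finish like that: the program ends while the robot is still holding it there for the reading. Leave everything else on the bench where it is.

Things in the scene. Friction and masses are not known exactly. Their poses are not given: they have to be found in the camera images.
- jig: ultrasonic test jig, fixed grey housing 160 (x) x 200 (y) mm, steel bed on top at z = 58 mm; origin under the centre of its footprint, on the bench. Its +x points from the open front (robot side) to the fence at the back, +y to the end stop, z up; turned less than 10 degrees from the world axes. A prism fully home has its centre at x = 15, y = 5 mm, underside at z = 58 mm of this frame
- bed: the polished, slippery (friction about 0.18) flat steel bed plate of the jig, 160 x 200 mm; origin at the centre of its top face, axes as the jig
- fence: upright aluminium fence along the back of the bed, 34 mm high, 12 mm thick, slippery as the bed; origin at the foot of the middle of its front face (jig x = 35 mm), axes as the jig; a round probe barrel behind it is no higher
- bed_probe (a joint): low steel dome, 21 mm across, standing 3 mm out of the bed at x = 15, y = -45 mm of the jig (under the prism's half away from the end stop); 0 m standing out, about 0.0025 to 0.003 when the prism lies flat on the bed over it (pushed home), limit 0.0036. Spring 4.4 N at 0, 5 N when home: lifts that end of the prism when nobody presses
- fence_probe (a joint): the same dome standing 3 mm out of the fence at y = 40 mm of the jig, 20 mm above the bed; 0 m standing out, about 0.0025 to 0.003 when the prism is flush with the fence (pushed home), limit 0.0036. Spring 2.0 N at 0, 2.6 N when home: pushes that end of the prism off the fence when nobody presses
- drawer (a joint): drawer in the jig's side away from the end stop, sliding out along the jig's -y; 0 m shut, 0.125 fully out; starts nearly fully out; friction about 1 N, stays where it is left
- drawer_floor (a point): centre of the drawer's inner floor, about 11 mm above the bench. Inside 128 mm (jig x) x 123 mm (jig y), walls 27 mm high; as it starts, at least 105 mm of the inner length lies clear of the housing: set things down with their centre about 5 mm farther out (jig -y) than this point; its front part is the farther from the oven handle
- drawer_pull (a point): middle of the outer face of the drawer's pull, a 56 mm lip on the front half of the drawer front (jig x = -40 mm), 16 mm out from it, 24 to 38 mm above the bench; pushing it along the jig's +y shuts the drawer. The oven's door handle hangs 150 mm above the bench, about 80 mm behind the pull and to its right: stay in front of it
- ref_block: aluminium reference block 30 (x) x 60 (y) x 25 mm high, 0.12 kg, loose, lying on the front part of the bed with its long side roughly along the jig's y; origin at the centre of its underside
- prism: grey mortar prism 40 (x) x 160 (y) x 40 mm high, about 0.56 kg, loose on the bench to the right of the jig, its long side pointing away from the robot within about 30 degrees; origin at the centre of its underside; the oven's door stands close behind it (world x about 0.61), so draw back before crossing
- tin: bystander: round aluminium tin with lid, 59 mm across, 38 mm high, near the oven on the far side of the prism from the jig; origin at the centre of its underside
- cup: bystander: small plastic cup, 39 mm across, 48 mm high, near the bench edge between jig and prism; origin at the centre of its underside
- cube_a: bystander: 50 mm mortar cube left of the jig, in front of the sieve unit; origin at the centre of its underside
- caliper: bystander: flat steel vernier caliper, 220 mm long, farther left; origin about its middle
- end_stop: aluminium end stop at the bed's end towards jig +y, 30 mm high, 13 mm thick, 75 mm long in x; origin at the foot of the middle of the face that the prism's end touches (jig x = -4, y = 85 mm), axes as the jig. The tall sieve unit stands to the left and behind it (world x over 0.51, y over 0.11)

How it is judged (in metres and radians):
On the way, in this order (a step that is already met when the one before it is completed fails the run):
1. the reference block lies in the drawer, let go (z of ref_block in the frame of drawer_floor between -0.004 and 0.006 m and x of ref_block in the frame of drawer_floor between -0.06 and 0.06 m and y of ref_block in the frame of drawer_floor between -0.06 and 0.06 m and contact force between the fingers and ref_block below 0.1 N), for 0.2 s.
2. the drawer is shut (value of joint drawer below 0.005 m), for 0.2 s.
3. the prism lies on the jig's bed (contact force between prism and bed above 1 N and z of prism in the frame of bed below 0.006 m and angle between the y axis of prism and the y axis of jig, either way round below 0.15 rad), for 0.1 s.
At the end, for the whole second after the job is handed in: Robot still presses the prism (over 3 N); both probes in at least 2 of 3 mm; prism bears on bed and fence (over 1.5 N each), parallel to fence and flat within 0.02 rad, its end within 5 mm of the end stop, at rest; drawer shut within 5 mm, the reference block lying in it (value of joint each of bed_probe, fence_probe above 0.002 m and contact force between prism and bed above 1.5 N and contact force between prism and fence above 1.5 N and angle between the y axis of prism and the y axis of jig, either way round below 0.02 rad and angle between the z axis of prism and the z axis of jig, either way round below 0.02 rad and x of prism in the frame of jig above 0.0125 m and y of prism in the frame of jig between 0 and 0.008 m and z of prism in the frame of bed below 0.002 m and contact force between any of the fingers, the arm and prism above 3 N and linear speed of prism below 0.01 m/s and value of joint drawer below 0.005 m and z of ref_block in the frame of drawer_floor between -0.004 and 0.006 m and horizontal distance between ref_block and drawer_floor below 0.08 m); the arm keeps its last pose, push and grip.
It fails at once if a bystander was pushed away by more than 3 cm (distance of any of tin, cup, cube_a, caliper from where it was at the start of the episode above 0.03 m).
It also fails if it takes over 72 s, if anything falls off the work surface, if the arm or the gripper's body presses on something with over 40 N, if the wrist force passes 120 N, or if a joint passes its speed limit or range.

### The arm

A 6-joint arm with a two-finger parallel gripper is mounted at the origin on a cart in front of the work surface, level with it; the furniture and walls round the work are solid. World frame = base frame: x ahead of the robot, y to its left, z up, the work surface at z = 0. Lengths are in mm, angles in rad, forces in N, time in s.
With the tool pointing down it reaches from about 375 to 900 mm from the base axis. Payload 3.1 kg.
Tool frame: the origin (TCP) lies midway between the tips of the shut fingers; the grasp point (between the pads) lies 19 mm behind it; z points along the fingers, y is the direction in which the jaws open and shut (so a half turn about z gives the same grasp; the last joint's range is limited). The gripper opens to 85 mm and grips with 20 to 120 N. Pads are 22 mm wide; open, the fingers measure 114 mm over their backs; the gripper's body (76 mm by 85 mm) begins 54 mm behind the grasp point. The pads swing forward as they close: fully open they stand 13 mm farther back than shut.
Start: joints at [0.947, 0.527, 1.433, -0, 1.181, -0.178], TCP at [269.445, 563.911, 231.31] pointing down, gripper open.
Joint ranges: [-3.08, 3.08], [-0.75, 2.2], [0.22, 2.44], [-1.43, 4.57], [0, 2.65], [-2.85, 2.85]. Speed limits (rad/s): [2.79, 2.79, 3.14, 3.14, 3.14, 3.14].

### API

Orientations are given as a unit quaternion [w, x, y, z].
In Python, from rig import env gives the robot as it stands. Calls block until the motion is done:
- env.move_to(position, orientation): joint-space move of the TCP to a pose.
- env.move_linear(position, attitude=None, feed=150): straight line of the TCP; attitude=None keeps the orientation; feed is the mean speed in mm/s.
- env.set_joints(angles): joint-space move.
- env.move_gripper(opening): finger opening in mm; the grip force is fixed at half the most; returns when the fingers have stopped.
- env.sleep(seconds).
- env.ik(position, orientation): joint angles nearest the present ones, or None.
- env.read_camera(name): name is "side" or "top"; returns (picture, depth): 384x512x3 uint8, blue, green, red; 384x512 float32, mm along the optical axis (not along the pixel's ray), 0 where there is no reading.
- env.camera_params(name): a dict with "fx", "fy", "cx", "cy" (pixels), "R" (3x3) and "t" (3): a world point X has camera coordinates R X + t. Camera axes: x right, y down, z forward; pixel columns grow to the right and rows downward; lengths in mm; the calibration is good to about 2 mm. A picture is of the moment at which its call begins. camera_params takes no time and is no camera call.
A pose or a line that the arm cannot do raises env.PlanningError and nothing moves.
- env.job_done(): hands the job in, once; it reports no verdict.
Readings, each from a call of its own:
- env.current_time(): time.
- env.current_qpos(): joint angles.
- env.current_qd(): joint speeds.
- env.current_joint_efforts(): joint torques, N m.
- env.current_position(): TCP position.
- env.current_orientation(): TCP orientation.
- env.current_ft_force(): force on the tool from outside, world axes, zero at the start.
- env.current_ft_torque(): the same for the moment, N m.
- env.current_opening(): finger opening in mm.
Only numpy, scipy, OpenCV 4.12 (cv2) and the standard library are available. Lean on these libraries where they do the work, as an engineer would, in place of code of your own. Each camera call takes 0.05 s, during which the arm holds its last target.

## Working session

There is one attempt and no reset: what is moved stays moved. The work goes in short steps, each a Python script; the robot and the scene stay as the last script left them, time stands still between calls to the robot, and variables do not carry over. Pictures are saved under pics/ and viewed, and the job is handed in when it is done.

```bash
ls; mkdir -p pics; python3 - <<'E'
from rig import env
import cv2,numpy as np
for n in("side","top"):
    p,d=env.read_camera(n); cv2.imwrite(f"pics/{n}0.png",p); np.save(f"{n}0.npy",d)
    c=env.camera_params(n); print(n,c)
print(env.current_time(),env.current_opening(),env.current_orientation())
E
```

```text
pics
side {'fx': 405.6943389329051, 'fy': 405.6943389329051, 'cx': 257.29402196707156, 'cy': 189.05918311697428, 'R': array([[ 0.98885332, -0.14834656,  0.01274403],
       [-0.07982666, -0.60046382, -0.79565753],
       [ 0.12568539,  0.78577127, -0.60561266]]), 't': array([-531.21587067,   35.83046984, 1576.54041333])}
top {'fx': 359.48839121257356, 'fy': 359.48839121257356, 'cx': 254.82130587368692, 'cy': 190.94950708424062, 'R': array([[-0.03482493, -0.99939191, -0.00174438],
       [-0.97758162,  0.0344275 , -0.20772318],
       [ 0.20765692, -0.00552867, -0.9781861 ]]), 't': array([ -51.36168578,  515.01978064, 1296.07666178])}
0.1 85.16124364389758 [-3.91930246e-04  2.21059601e-01  9.75259783e-01 -9.24756174e-04]
```

View pics/side0.png

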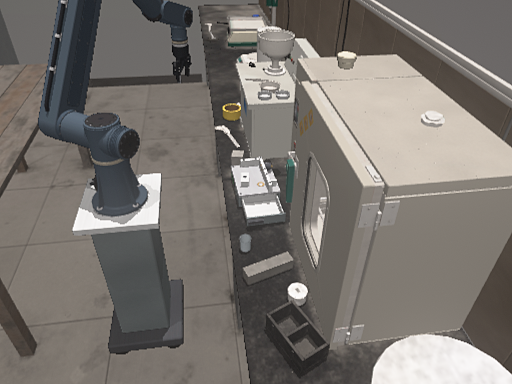

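View pics/top0.png

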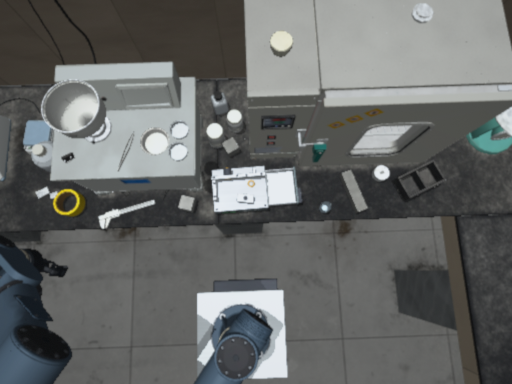

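The top view shows the jig at about (255,188), its drawer open to the right at (283,187), and the reference block near (245,199). The prism is at (354,191), the cup at (325,208) and the tin at (381,173). I'll enlarge this area and add depth.

```bash
cat > h.py <<'E'
import cv2,numpy as np
def cloud(env,n,d):
    c=env.camera_params(n); v,u=np.indices(d.shape)
    z=d.astype(float); P=np.stack([(u-c['cx'])/c['fx']*z,(v-c['cy'])/c['fy']*z,z],-1)
    W=(P-c['t'])@c['R']; W[d==0]=np.nan; return W
E
python3 - <<'E'
from rig import env
import cv2,numpy as np
from h import cloud
a=cv2.imread("pics/top0.png")[150:225,200:400]; cv2.imwrite("pics/topz.png",cv2.resize(a,None,fx=4,fy=4,interpolation=cv2.INTER_CUBIC))
a=cv2.imread("pics/side0.png")[145:295,220:320]; cv2.imwrite("pics/sidez.png",cv2.resize(a,None,fx=4,fy=4,interpolation=cv2.INTER_CUBIC))
W=cloud(env,"top",np.load("top0.npy")); np.set_printoptions(linewidth=250)
for r in (165,170,175,180,185,190,195,199,202,205,208,212):
    print(r,np.round(W[r,206:306:3,2]).tolist())
print(np.round(W[188,255]),np.round(W[191,354]), np.round(W[199,245]))
for r in range(168,216,4): print(r,np.round(W[r,336:376:2,2]).tolist())
E
```

```text
165 [-1.0, -2.0, 3.0, -1.0, 5.0, -0.0, 7.0, 6.0, 5.0, -4.0, 1.0, -1.0, 7.0, 4.0, 1.0, 4.0, 2.0, 1.0, 5.0, -1.0, -3.0, 3.0, 4.0, 4.0, 4.0, 1.0, 2.0, -5.0, 2.0, 1.0, 4.0, 22.0, 20.0, 14.0]
170 [3.0, -1.0, 64.0, 60.0, 62.0, 62.0, 92.0, 96.0, 91.0, 60.0, 60.0, 56.0, 57.0, 65.0, 64.0, 59.0, 83.0, 57.0, 61.0, 58.0, 41.0, 37.0, 35.0, 33.0, 35.0, 22.0, 21.0, 13.0, 14.0, 44.0, 0.0, -4.0, 1.0, 1.0]
175 [-2.0, 10.0, 58.0, 55.0, 94.0, 96.0, 88.0, 95.0, 95.0, 93.0, 99.0, 93.0, 96.0, 91.0, 94.0, 95.0, 91.0, 93.0, 85.0, 89.0, 12.0, 15.0, 17.0, 13.0, 10.0, 15.0, 15.0, 14.0, 12.0, 35.0, 2.0, -2.0, 2.0, 4.0]
180 [6.0, 0.0, 89.0, 83.0, 62.0, 58.0, 59.0, 61.0, 55.0, 57.0, 56.0, 54.0, 58.0, 63.0, 58.0, 63.0, 58.0, 59.0, 60.0, 59.0, 13.0, 10.0, 16.0, 7.0, 15.0, 14.0, 17.0, 14.0, 16.0, 12.0, -1.0, 4.0, 1.0, -4.0]
185 [3.0, 4.0, 91.0, 92.0, 59.0, 65.0, 63.0, 62.0, 60.0, 63.0, 63.0, 56.0, 64.0, 58.0, 61.0, 57.0, 59.0, 60.0, 61.0, 60.0, 15.0, 13.0, 10.0, 8.0, 12.0, 7.0, 13.0, 17.0, 16.0, 12.0, 48.0, 2.0, 4.0, 5.0]
190 [-0.0, 5.0, 83.0, 92.0, 56.0, 60.0, 63.0, 61.0, 59.0, 57.0, 55.0, 64.0, 60.0, 58.0, 64.0, 61
[... 2031 characters left out ...]
, -1.0, 6.0]
192 [3.0, 6.0, 5.0, 6.0, 7.0, 8.0, 29.0, 39.0, 45.0, 44.0, 35.0, 41.0, 47.0, -5.0, 2.0, 3.0, -2.0, 2.0, 1.0, 0.0]
196 [-4.0, -1.0, 5.0, -1.0, 2.0, -1.0, 12.0, 28.0, 40.0, 41.0, 50.0, 42.0, 44.0, 41.0, 2.0, 5.0, 3.0, 2.0, 1.0, 3.0]
200 [7.0, -4.0, 4.0, 2.0, 3.0, 3.0, 1.0, 11.0, 35.0, 40.0, 38.0, 41.0, 43.0, 44.0, 2.0, -2.0, -5.0, -1.0, 2.0, -4.0]
204 [-1.0, 2.0, 3.0, 4.0, -2.0, -1.0, 1.0, 0.0, 15.0, 36.0, 43.0, 41.0, 43.0, 44.0, 41.0, 5.0, -2.0, 6.0, 3.0, 1.0]
208 [6.0, 0.0, -1.0, 3.0, 4.0, 3.0, 1.0, 4.0, -0.0, 18.0, 37.0, 49.0, 45.0, 45.0, 41.0, -1.0, 0.0, -1.0, 5.0, 2.0]
212 [1.0, 1.0, 3.0, 2.0, -0.0, -0.0, 1.0, 1.0, 8.0, 6.0, 0.0, 0.0, 7.0, 6.0, 5.0, -0.0, -2.0, 0.0, 6.0, 2.0]
```

View pics/topz.png

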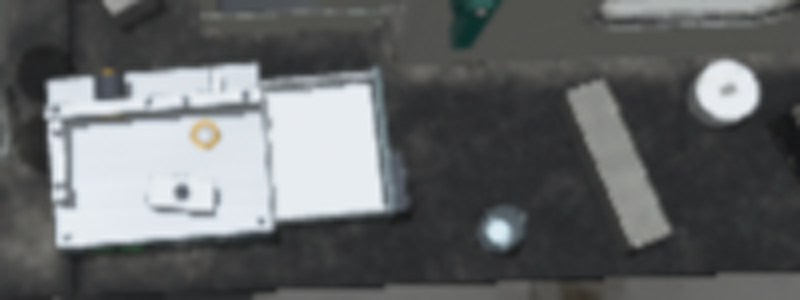

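View pics/sidez.png

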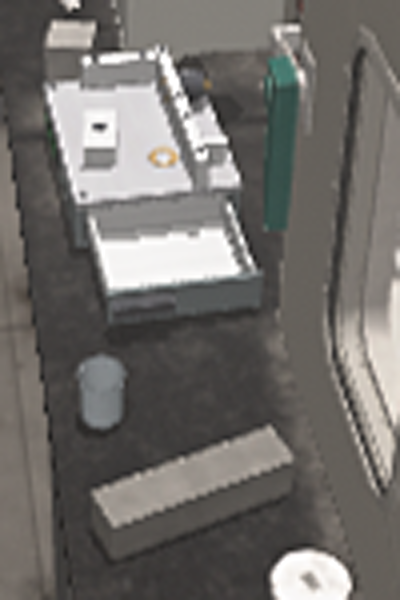

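The enlarged views show the block lying on the front of the bed, and the prism tilted about 25° with the cup between it and the jig. I'll fit poses now, and also locate the handle and the pull.

```bash
cat >> h.py <<'E'
from scipy.optimize import minimize
def fitbox(env,n,mask,p0,sx,sy,z0,z1,S=8):
    c=env.camera_params(n); ys,xs=np.where(mask)
    b=[max(xs.min()-6,0),max(ys.min()-6,0),xs.max()+7,ys.max()+7]
    m=mask[b[1]:b[3],b[0]:b[2]].astype(float)
    def cost(p):
        co,si=np.cos(p[2]),np.sin(p[2])
        L=np.array([[i*sx/2,j*sy/2] for i in(-1,1) for j in(-1,1)])
        xy=L@np.array([[co,si],[-si,co]])+p[:2]
        P=np.array([[*q,z] for q in xy for z in(z0,z1)])@c['R'].T+c['t']
        uv=np.stack([P[:,0]/P[:,2]*c['fx']+c['cx'],P[:,1]/P[:,2]*c['fy']+c['cy']],1)-b[:2]
        h=cv2.convexHull(((uv+.5)*S*16-8).astype(np.int32))
        im=np.zeros((m.shape[0]*S,m.shape[1]*S),np.uint8); cv2.fillConvexPoly(im,h,1,shift=4)
        r=cv2.resize(im.astype(np.float32),(m.shape[1],m.shape[0]),interpolation=cv2.INTER_AREA)
        return ((r-m)**2).sum()
    best=None
    for k in range(3):
        r=minimize(cost,p0,method='Nelder-Mead',options=dict(initial_simplex=np.array([p0,p0+[8,0,0],p0+[0,8,0],p0+[0,0,.1]]),xatol=.02,fatol=.01)); p0=r.x
    return r.x,r.fun,m.sum()
E
python3 - <<'E'
from rig import env
import cv2,numpy as np
from h import *
np.set_printoptions(precision=3,suppress=True)
box=lambda W,x0,x1,y0,y1,z0,z1:(W[...,0]>x0)&(W[...,0]<x1)&(W[...,1]>y0)&(W[...,1]<y1)&(W[...,2]>z0)&(W[...,2]<z1)
Ws={n:cloud(env,n,np.load(n+"0.npy")) for n in("top","side")}
for n,W in Ws.items():
    print(n)
    print("prism",fitbox(env,n,box(W,380,600,-540,-370,20,60),np.array([490,-440,.4]),40,160,20,40))
    print("block",fitbox(env,n,box(W,420,510,-90,30,72,110),np.array([470,-32,-.05]),30,60,72,83))
    print("jig",fitbox(env,n,box(W,380,640,-140,110,50,110),np.array([520,-20,0.05]),160,200,50,58))
    for nm,b in dict(cup=(400,520,-380,-280,15,70),tin=(500,620,-580,-480,15,60)).items():
        q=W[box(W,*b)];print(nm,q.mean(0),q.min(0),q.max(0))
    q=W[box(W,380,640,-290,-150,5,20)];print("drawerfloor",len(q),np.percentile(q,[2,50,98],axis=0))
    q=W[box(W,400,700,-330,-100,100,300)];print("handle",len(q),np.percentile(q,[1,50,99],axis=0) if len(q) else '')
E
```

```text
top
prism (array([ 507.761, -444.809,   -1.255]), np.float64(52.47802734375), np.float64(543.0))
block (array([484.388, -31.287,  -0.132]), np.float64(3.718994140625), np.float64(144.0))
jig (array([526.611,  -9.665,   0.051]), np.float64(32.671630859375), np.float64(2248.0))
cup [ 450.357 -334.283   34.992] [ 431.001 -349.649   15.039] [ 466.935 -312.909   52.99 ]
tin [ 586.336 -545.355   37.543] [ 545.24  -579.856   15.032] [ 619.537 -481.336   58.221]
drawerfloor 739 [[ 413.557 -281.23     5.122]
 [ 533.942 -192.596   12.342]
 [ 627.523 -151.548   18.611]]
handle 1352 [[ 585.862 -327.577  102.276]
 [ 649.611 -213.102  224.592]
 [ 670.77  -102.495  299.472]]
side
prism (array([ 504.482, -446.995,   -1.249]), np.float64(50.611572265625), np.float64(716.0))
block (array([480.914, -35.808,  -0.134]), np.float64(2.925048828125), np.float64(86.0))
jig (array([523.23 , -11.048,   0.044]), np.float64(147.14404296875), np.float64(1409.0))
cup [ 445.59  -332.38    31.544] [ 428.127 -352.99    15.042] [ 463.508 -310.606   48.318]
tin [ 583.961 -549.516   35.484] [ 543.061 -579.608   15.186] [ 615.713 -480.585   59.578]
drawerfloor 287 [[ 465.215 -265.228    5.688]
 [ 540.904 -175.264   10.272]
 [ 614.281 -151.436   19.104]]
handle 713 [[ 581.919 -328.501  106.8  ]
 [ 608.092 -293.085  237.03 ]
 [ 648.455 -113.382  298.571]]
```

```bash
python3 - <<'E'
from rig import env
import cv2,numpy as np
from h import *
np.set_printoptions(precision=3,suppress=True)
box=lambda W,x0,x1,y0,y1,z0,z1:(W[...,0]>x0)&(W[...,0]<x1)&(W[...,1]>y0)&(W[...,1]<y1)&(W[...,2]>z0)&(W[...,2]<z1)
Ws={n:cloud(env,n,np.load(n+"0.npy")) for n in("top","side")}
for n,W in Ws.items():
    print(n); m=box(W,380,620,-500,-370,20,60)
    print("prism",fitbox(env,n,m,np.array([500,-440,-1.2]),40,160,20,40), W[m][:,:2].mean(0))
    q=W[box(W,380,640,-320,-100,27,55)]; d=q[:,:2]-[525,-10.3]; c,s=np.cos(.048),np.sin(.048)
    j=np.c_[d@[c,s],d@[-s,c],q[:,2]]; j=j[(abs(j[:,0])<75)&(j[:,1]<-110)]
    h,e=np.histogram(j[:,1],np.arange(-280,-100,5)); print([(int(a),int(b)) for a,b in zip(e,h) if b])
    f=j[abs(j[:,0]+40)<20]; print("front",f[:,1].min(), f[f[:,1].argsort()][:8])
    q=W[box(W,570,640,-300,-180,100,300)];print("handle",np.percentile(q,[1,50,99],axis=0))
    q=W[box(W,520,605,-300,-150,100,300)];print("handle",len(q),q.min(0) if len(q) else'')
# IK tests
from scipy.spatial.transform import Rotation as Ro
print(env.current_qpos(),Ro.from_quat(env.current_orientation(),scalar_first=True).as_matrix())
E
```

```text
top
prism (array([ 507.815, -444.782,   -1.257]), np.float64(103.632568359375), np.float64(594.0)) [ 522.654 -441.035]
[(-235, 2), (-230, 21), (-225, 18), (-220, 25), (-215, 64), (-210, 4), (-205, 6), (-200, 5), (-195, 3), (-190, 5), (-185, 3), (-180, 4), (-175, 5), (-170, 2), (-165, 4), (-160, 4), (-155, 5), (-150, 5), (-145, 3), (-140, 5), (-135, 4), (-130, 4), (-125, 3), (-120, 6), (-115, 4)]
front -229.97833202469715 [[ -57.271 -229.978   39.206]
 [ -22.784 -229.699   41.273]
 [ -54.431 -229.61    44.668]
 [ -26.528 -229.357   40.717]
 [ -30.35  -228.958   40.559]
 [ -34.135 -228.584   40.23 ]
 [ -37.476 -228.538   37.611]
 [ -41.879 -227.7     40.536]]
handle [[ 583.54  -293.794  102.805]
 [ 612.194 -259.741  256.317]
 [ 637.43  -209.702  299.834]]
handle 170 [ 581.422 -293.82   155.39 ]
side
prism (array([ 504.783, -446.94 ,   -1.245]), np.float64(136.30615234375), np.float64(802.0)) [ 517.752 -450.748]
[(-240, 6), (-235, 18), (-230, 27), (-225, 36), (-220, 97), (-215, 33), (-210, 1), (-205, 3), (-200, 3), (-195, 1), (-190, 1), (-185, 6), (-180, 1), (-175, 2), (-170, 3), (-165, 3), (-160, 3), (-155, 1), (-150, 4), (-145, 3), (-140, 4), (-135, 1), (-130, 1), (-125, 3), (-120, 4), (-115, 1)]
front -236.26413088409805 [[ -23.558 -236.264   34.839]
 [ -30.59  -235.536   35.343]
 [ -41.231 -235.482   27.604]
 [ -41.318 -235.398   36.972]
 [ -59.07  -235.129   30.231]
 [ -37.193 -233.099   29.55 ]
 [ -26.5   -232.93    37.084]
 [ -51.52  -232.79    36.334]]
handle [[ 581.542 -299.416  108.524]
 [ 600.349 -290.799  239.734]
 [ 620.315 -213.879  298.484]]
handle 340 [ 578.244 -299.349  151.695]
[ 0.947  0.528  1.434 -0.     1.181 -0.178] [[-0.902  0.431 -0.001]
 [ 0.431  0.902 -0.002]
 [ 0.    -0.002 -1.   ]]
```

```bash
python3 - <<'E'
from rig import env
import cv2,numpy as np
from h import *
np.set_printoptions(precision=3,suppress=True)
box=lambda W,x0,x1,y0,y1,z0,z1:(W[...,0]>x0)&(W[...,0]<x1)&(W[...,1]>y0)&(W[...,1]<y1)&(W[...,2]>z0)&(W[...,2]<z1)
for n in("top","side"):
    W=cloud(env,n,np.load(n+"0.npy"))
    m=box(W,380,597,-490,-370,20,60)
    k,l,st,_=cv2.connectedComponentsWithStats(m.astype(np.uint8)); m=l==1+st[1:,4].argmax()
    print("prism",fitbox(env,n,m,np.array([500,-440,-1.2]),40,160,20,40), W[m].max(0),W[m].min(0))
from scipy.spatial.transform import Rotation as Ro
def down(yaw): # tool y axis at world angle yaw, z down
    y=np.array([np.cos(yaw),np.sin(yaw),0]);z=np.array([0,0,-1.]);x=np.cross(y,z)
    return Ro.from_matrix(np.c_[x,y,z]).as_quat(scalar_first=True)
for nm,p,yaw in (("blk",[482.5,-33.5,75],-.133),("drawer",[510,-163,20],.048),("prism",[506,-446,20],-1.25),("bed",[518,-5,85],.048),("pull",[490,-260,25],.048)):
    for f in(0,np.pi):
        q=env.ik(p,down(yaw+f)); print(nm,f,q)
# tilted press: tool z=(c,0,-s) in jig frame, y = (s,0,c)
c,s=np.cos(.048),np.sin(.048); J=np.array([[c,-s,0],[s,c,0],[0,0,1]])
for a in (30,45,60):
  for sg in(1,-1):
    a_=np.radians(a); z=J@[np.cos(a_),0,-np.sin(a_)]; y=sg*(J@[np.sin(a_),0,np.cos(a_)]); x=np.cross(y,z)
    for p in ([515,-5,85],[480,-5,120]):print(a,sg,env.ik(p,Ro.from_matrix(np.c_[x,y,z]).as_quat(scalar_first=True)))
E
```

```text
prism (array([ 507.815, -444.782,   -1.257]), np.float64(12.632568359375), np.float64(503.0)) [ 590.019 -400.218   49.77 ] [ 426.241 -484.83    20.002]
prism (array([ 504.783, -446.94 ,   -1.245]), np.float64(26.30615234375), np.float64(686.0)) [ 585.679 -403.786   43.175] [ 423.481 -489.698   20.064]
blk 0 [-0.301  0.608  1.913 -0.     0.62  -0.168]
blk 3.141592653589793 None
drawer 0 [-0.518  0.748  1.802 -0.     0.592 -0.566]
drawer 3.141592653589793 [-0.518  0.748  1.802 -0.     0.592  2.575]
prism 0 [-0.888  0.856  1.429 -0.     0.856  0.362]
prism 3.141592653589793 [-0.888  0.856  1.429 -0.     0.856 -2.779]
bed 0 [-0.226  0.616  1.822 -0.     0.704 -0.274]
bed 3.141592653589793 None
pull 0 [-0.689  0.751  1.751 -0.     0.64  -0.737]
pull 3.141592653589793 [-0.689  0.751  1.751 -0.     0.64   2.404]
30 1 None
30 1 None
30 -1 None
30 -1 None
45 1 None
45 1 None
45 -1 [-0.421  0.817  2.401  2.704  0.854 -0.046]
45 -1 None
60 1 [-0.34   0.628  2.219  2.364  0.273 -2.723]
60 1 [-0.377  0.52   2.287  2.188  0.256 -2.577]
60 -1 [-0.34   0.628  2.219  2.364  0.273  0.419]
60 -1 [-0.377  0.52   2.287  2.188  0.256  0.564]
```

```bash
cat >> h.py <<'E'
from scipy.spatial.transform import Rotation as Ro
TH=.048; c_,s_=np.cos(TH),np.sin(TH); J=np.array([[c_,-s_,0],[s_,c_,0],[0,0,1]]); JO=np.array([525,-10.3,0])
def jw(x,y,z): return J@[x,y,z]+JO
def down(yaw):
    y=np.array([np.cos(yaw),np.sin(yaw),0]);z=np.array([0,0,-1.]);x=np.cross(y,z)
    return Ro.from_matrix(np.c_[x,y,z]).as_quat(scalar_first=True)
E
python3 - <<'E'
from rig import env
from h import *
np.set_printoptions(precision=2,suppress=True)
st=lambda t:print(t,round(env.current_time(),2),env.current_position(),env.current_ft_force(),env.current_opening())
env.move_to([300,300,230],down(.4)); st('via')
q=down(-.133)
env.move_to([482.5,-33.5,150],q); st('above')
env.move_gripper(60)
env.move_linear([482.5,-33.5,63]); st('dn')
env.move_gripper(0); st('grip')
env.move_linear([482.5,-33.5,140]); st('up')
p,d=env.read_camera("top"); cv2.imwrite("pics/t1.png",cv2.resize(p[120:240,180:420],None,fx=3,fy=3))
p,d=env.read_camera("side"); cv2.imwrite("pics/s1.png",cv2.resize(p[120:270,200:340],None,fx=4,fy=4))
E
```

```text
via 1.13 [300.98 301.   230.38] [ 0.1  -0.15  0.64] 85.55405262664326
above 2.58 [482.3  -32.41 150.06] [-0.89 -0.01  0.12] 85.4628071094023
dn 3.68 [482.89 -33.63  63.28] [ 0.53  0.33 -0.06] 59.895241010861945
grip 4.07 [483.34 -33.71  64.17] [-1.02 -0.74  5.93] 29.026636566151044
up 4.73 [481.96 -33.34 139.71] [-0.58 -0.26 -0.28] 28.878735665989485
```

View pics/s1.png

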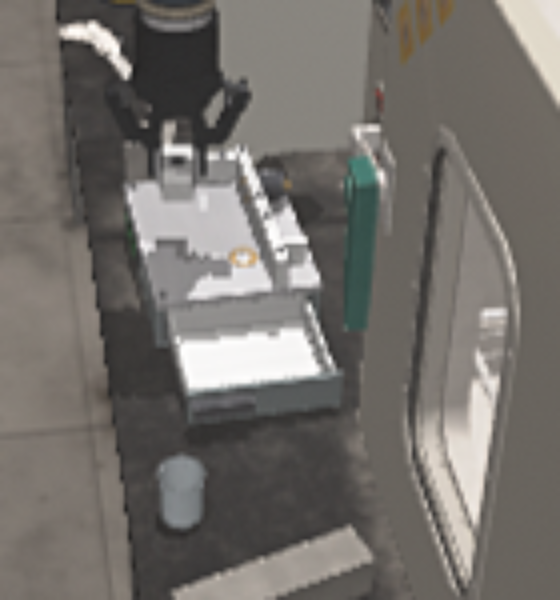

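The block is gripped and lifted clear of the bed. Next it goes into the drawer.

```bash
python3 - <<'E'
from rig import env
from h import *
np.set_printoptions(precision=2,suppress=True)
st=lambda t:print(t,round(env.current_time(),2),env.current_position(),env.current_ft_force(),env.current_opening())
t=jw(-22,-152,110)
env.move_linear(t,down(TH)); st('over')
t[2]=30; env.move_linear(t); st('low')
z=30
while z>14:
    z-=1.5; t[2]=z; env.move_linear(t,feed=30)
    if z<21 : st('s')
    if env.current_ft_force()[2]>3: break
env.move_gripper(50); st('rel')
t[2]=110; env.move_linear(t)
p,d=env.read_camera("top"); cv2.imwrite("pics/t2.png",cv2.resize(p[120:240,180:420],None,fx=3,fy=3))
p,d=env.read_camera("side"); cv2.imwrite("pics/s2.png",cv2.resize(p[120:270,200:340],None,fx=4,fy=4))
st('end')
E
```

```text
over 5.89 [ 509.71 -162.38  109.77] [-0.68 -0.08 -1.28] 28.509632442191187
low 6.58 [ 510.7  -163.03   30.41] [-0.35 -0.21 -1.72] 28.650721323946843
s 8.32 [ 510.25 -163.15   19.4 ] [ 0.07  0.42 -0.75] 28.893463048261903
s 8.57 [ 510.26 -163.16   17.9 ] [-0.39  0.74 -1.04] 28.52970838413842
s 8.82 [ 510.38 -163.36   17.63] [-1.82 -0.2   7.51] 28.753178911119274
rel 9.17 [ 510.33 -163.15   16.34] [-0.78  0.15 -0.34] 49.85375104431232
end 10.04 [ 509.53 -162.78  108.96] [0.12 0.73 0.45] 49.96318750143685
```

View pics/s2.png

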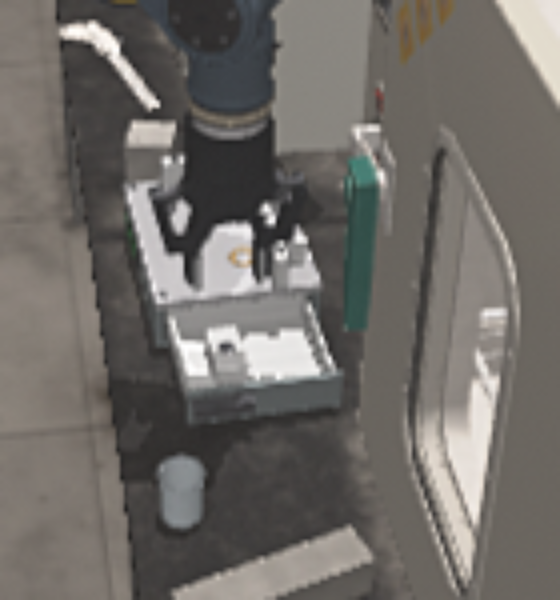

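The block lies flat in the drawer and has been let go. Next I push the drawer shut.

```bash
python3 - <<'E'
from rig import env
from h import *
np.set_printoptions(precision=2,suppress=True)
def st(t): 
    p=np.array(env.current_position()); print(t,round(env.current_time(),2),J.T@(p-JO),J.T@np.array(env.current_ft_force()),round(env.current_opening(),1))
env.move_gripper(0)
env.move_linear(jw(-40,-268,110),feed=250); env.move_linear(jw(-40,-268,24)); st('dn')
env.move_linear(jw(-40,-150,24),feed=100); st('mid')
y=-150
while y>-200 and y<-105:
    y+=3; env.move_linear(jw(-40,y,24),feed=60)
    f=J.T@np.array(env.current_ft_force())
    if y>-135: st(y)
    if f[1]<-10: break
st('shut')
env.move_linear(jw(-40,-160,24)); 
env.move_linear(jw(-40,-160,140)); st('end')
p,d=env.read_camera("top"); cv2.imwrite("pics/t3.png",cv2.resize(p[120:240,180:420],None,fx=3,fy=3)); np.save("top3.npy",d)
p,d=env.read_camera("side"); cv2.imwrite("pics/s3.png",cv2.resize(p[120:320,200:340],None,fx=3,fy=3)); np.save("side3.npy",d)
E
```

```text
dn 11.92 [ -39.52 -267.51   24.4 ] [ 0.43 -0.34  0.12] 0.1
mid 13.25 [ -40.04 -150.35   23.87] [-0.28 -0.39  0.19] -0.0
-132 14.75 [ -40.09 -131.71   23.99] [-0.1   0.03 -0.7 ] -0.2
-129 15.0 [ -40.08 -128.72   23.99] [-0.54  0.44 -0.67] 0.7
-126 15.25 [ -39.83 -125.93   24.05] [ 0.57 -0.47 -0.08] 0.2
-123 15.5 [ -39.72 -125.76   24.11] [ -3.63 -10.79  -2.2 ] 0.0
shut 15.5 [ -39.72 -125.76   24.11] [ -3.63 -10.79  -2.2 ] 0.0
end 16.82 [ -40.6  -159.27  139.41] [-0.45 -0.12  0.06] 0.0
```

View pics/s3.png

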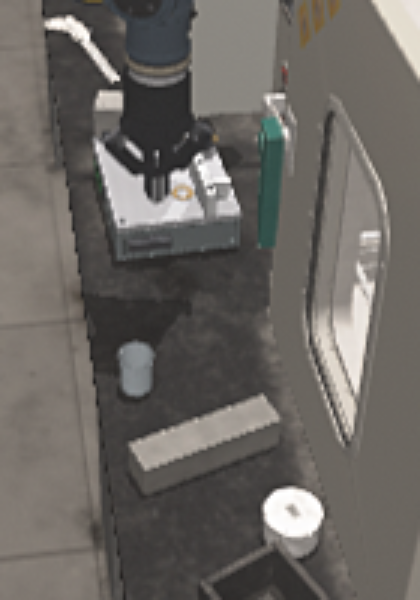

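View pics/t3.png

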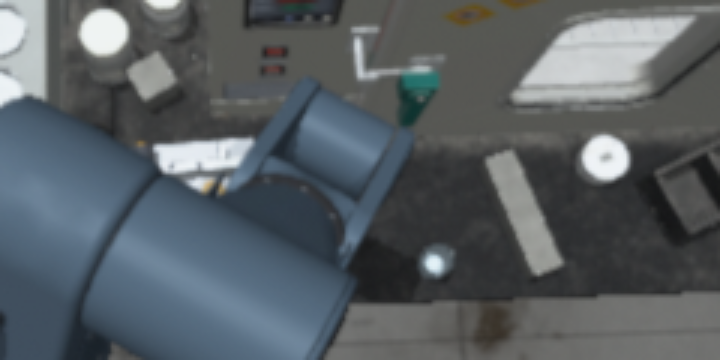

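The drawer front is now flush with the housing, and the push ended on a firm stop at about 11 N. Next is the prism.

```bash
python3 - <<'E'
from rig import env
from h import *
np.set_printoptions(precision=2,suppress=True)
def st(t): 
    p=np.array(env.current_position()); print(t,round(env.current_time(),2),p,np.array(env.current_ft_force()),round(env.current_opening(),1))
env.move_gripper(80)
q=down(-1.251)
env.move_linear([430,-330,150],down(-.6),feed=250);st('via')
env.move_to([506.3,-445.9,120],q); st('above')
env.move_linear([506.3,-445.9,14],feed=120); st('dn')
env.move_gripper(0); st('grip')
env.move_linear([506.3,-445.9,50],feed=100); st('lift')
env.move_linear([440,-440,135],feed=150); st('back')
p,d=env.read_camera("top"); cv2.imwrite("pics/t4.png",cv2.resize(p[120:240,180:420],None,fx=3,fy=3))
p,d=env.read_camera("side"); cv2.imwrite("pics/s4.png",cv2.resize(p[120:320,200:340],None,fx=3,fy=3)); np.save("side4.npy",d)
E
```

```text
via 18.5 [ 429.71 -328.97  149.78] [0.71 0.33 0.3 ] 80.3
above 19.15 [ 506.12 -443.26  119.22] [-1.06  0.14 -0.55] 79.8
dn 20.18 [ 506.78 -446.44   14.86] [-0.02 -0.98  0.43] 80.0
grip 20.63 [ 506.68 -446.18   14.99] [0.1  1.41 4.28] 39.0
lift 21.14 [ 506.24 -445.86   50.17] [ 0.56  0.15 -5.55] 38.9
back 22.01 [ 440.09 -439.73  134.43] [ 0.08  0.66 -5.76] 39.0
```

View pics/s4.png

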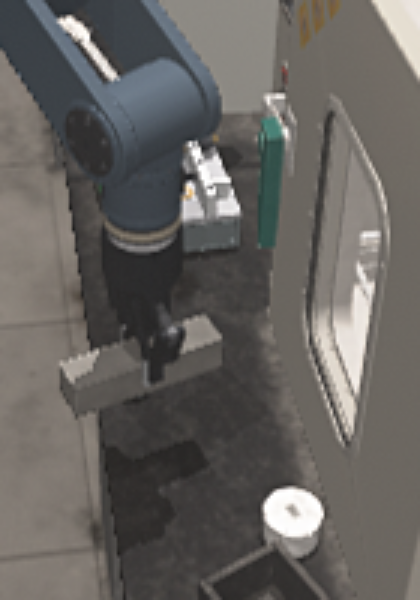

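The prism is held level, with a wrist force of about -5.7 N. Next I cross over the cup and lower it onto the bed.

```bash
python3 - <<'E'
from rig import env
from h import *
np.set_printoptions(precision=2,suppress=True)
def jf():
    return J.T@(np.mean([np.array(env.current_ft_force()) for _ in range(1)],0))
def st(t): 
    p=np.array(env.current_position()); print(t,round(env.current_time(),2),J.T@(p-JO),jf(),round(env.current_opening(),1))
env.move_linear([440,-160,140],down(TH),feed=220); st('cross')
env.move_linear(jw(-12,-7,135),feed=200); st('over')
env.move_linear(jw(-12,-7,80),feed=100); env.sleep(.1); st('dn')
z=80
while z>69:
    z-=1; env.move_linear(jw(-12,-7,z),feed=40); f=jf(); st(z)
    if f[2]>0: break
p,d=env.read_camera("side"); cv2.imwrite("pics/s5.png",cv2.resize(p[120:270,200:340],None,fx=4,fy=4)); np.save("side5.npy",d)
E
```

```text
cross 23.56 [ -91.46 -146.54  140.12] [-0.54  0.75 -5.54] 38.6
over 24.51 [-12.58  -7.7  134.82] [-0.74 -0.77 -5.27] 38.7
dn 25.31 [-11.36  -7.32  80.66] [ 0.16 -0.54 -5.21] 39.2
79 25.56 [-11.81  -7.    79.37] [ 0.34  0.37 -5.43] 38.7
78 25.81 [-12.06  -6.93  77.97] [ 1.03  1.   -6.21] 39.2
77 26.06 [-12.07  -6.97  76.88] [ 0.1   0.21 -5.65] 38.7
76 26.31 [-12.06  -7.01  75.9 ] [ 0.15  0.12 -5.36] 38.8
75 26.56 [-12.07  -6.95  74.93] [-0.5  -0.31 -6.55] 38.9
74 26.81 [-11.96  -7.05  74.02] [-0.88  0.21 -5.03] 38.8
73 27.06 [-11.87  -7.03  73.3 ] [-0.89 -0.52 -1.83] 39.0
72 27.31 [-11.87  -7.05  72.9 ] [-1.65  0.08  5.42] 39.1
```

View pics/s5.png

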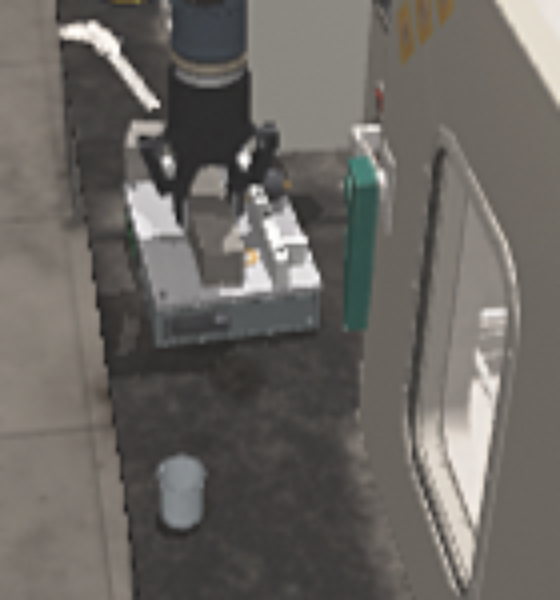

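The prism is on the bed, in front of the fence. The probe ring is still visible at about (248,255). While still gripping, I'll slide it towards the end stop until I feel contact.

```bash
python3 - <<'E'
from rig import env
from h import *
np.set_printoptions(precision=2,suppress=True)
def jf(): return J.T@np.array(env.current_ft_force())
def st(t): 
    p=np.array(env.current_position()); print(t,round(env.current_time(),2),J.T@(p-JO),jf(),round(env.current_opening(),1))
y=-7
while y<25:
    y+=1; env.move_linear(jw(-12,y,73.2),feed=40); f=jf(); st(y)
    if f[1]<-7: break
env.sleep(.1); st('stop')
p,d=env.read_camera("top"); cv2.imwrite("pics/t6.png",cv2.resize(p[140:230,190:330],None,fx=5,fy=5)); np.save("top6.npy",d)
p,d=env.read_camera("side"); cv2.imwrite("pics/s6.png",cv2.resize(p[140:240,220:320],None,fx=6,fy=6)); np.save("side6.npy",d)
E
```

```text
-6 27.61 [-11.95  -6.    73.22] [-1.45  0.23 -1.33] 39.0
-5 27.86 [-12.05  -5.    73.12] [-1.86 -0.72 -0.06] 38.9
-4 28.11 [-12.15  -3.89  73.14] [-1.26 -0.09 -0.7 ] 38.8
-3 28.36 [-12.15  -2.86  73.15] [-1.29 -1.6   0.1 ] 38.9
-2 28.61 [-12.15  -1.83  73.15] [-2.21 -0.75 -0.31] 38.9
-1 28.86 [-12.06  -0.85  73.17] [-1.28 -0.86  0.42] 38.8
0 29.11 [-12.03   0.13  73.18] [-2.06 -1.17 -1.59] 38.9
1 29.36 [-12.01   1.12  73.17] [-1.65 -0.2  -0.49] 39.0
2 29.61 [-11.99   2.11  73.19] [-2.56 -0.53 -1.08] 38.7
3 29.86 [-11.97   3.09  73.2 ] [-1.96 -0.72 -0.02] 38.7
4 30.11 [-11.99   4.11  73.2 ] [-0.74 -0.53 -1.2 ] 38.7
5 30.36 [-11.89   4.77  73.21] [-2.31 -2.75 -0.85] 38.7
6 30.61 [-11.82   4.82  73.31] [-2.37 -7.81 -1.09] 38.8
stop 30.71 [-11.82   4.82  73.3 ] [-2.6  -6.99 -0.83] 38.8
```

View pics/s6.png

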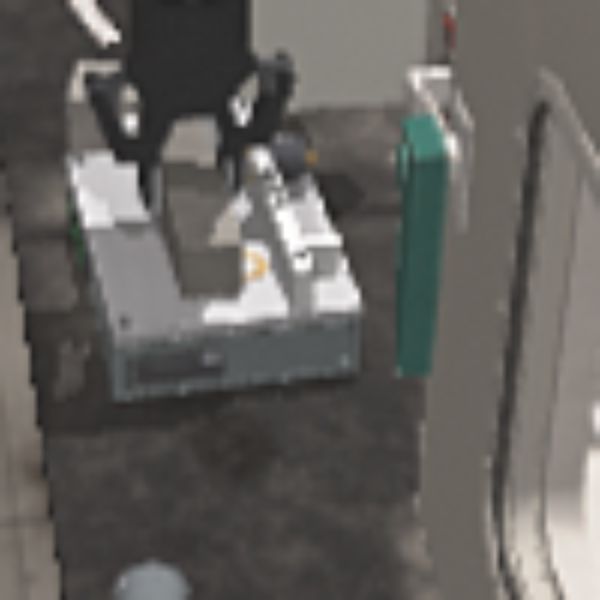

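View pics/t6.png

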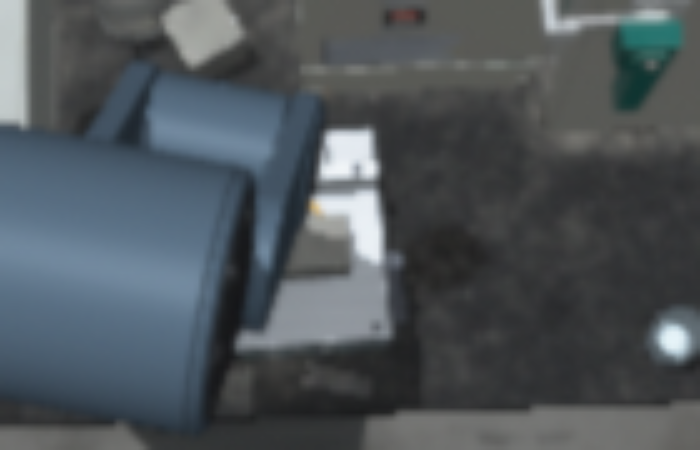

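Contact with the end stop came at TCP jig y = 4.8, which matches the nominal 5. I'll release, retreat, and check IK for the tilted V-shaped press.

```bash
cat >> h.py <<'E'
def tilt(a,sg=-1):
    a=np.radians(a); z=J@[np.cos(a),0,-np.sin(a)]; y=sg*(J@[np.sin(a),0,np.cos(a)]); x=np.cross(y,z)
    return Ro.from_matrix(np.c_[x,y,z]).as_quat(scalar_first=True)
E
python3 - <<'E'
from rig import env
from h import *
np.set_printoptions(precision=2,suppress=True)
def jf(): return J.T@np.array(env.current_ft_force())
def st(t): 
    p=np.array(env.current_position()); print(t,round(env.current_time(),2),J.T@(p-JO),jf(),round(env.current_opening(),1))
env.move_linear(jw(-12,5.2,73.4),feed=40)
env.move_gripper(50); st('rel')
env.move_linear(jw(-12,5,115),feed=120); st('up')
env.move_linear(jw(-70,0,190),feed=200); st('up2')
for a in (45,50,55,60,65):
    for sg in(1,-1):
        print(a,sg,*[env.ik(jw(*p),tilt(a,sg)) for p in ((-70,0,190),(-60,0,150),(-50,0,110),(-18,0,85),(12,0,82))])
p,d=env.read_camera("side"); cv2.imwrite("pics/s7.png",cv2.resize(p[140:240,220:320],None,fx=6,fy=6)); np.save("side7.npy",d)
p,d=env.read_camera("top"); np.save("top7.npy",d); cv2.imwrite("pics/t7.png",cv2.resize(p[140:230,190:330],None,fx=5,fy=5))
E
```

```text
rel 31.32 [-11.48   5.66  73.61] [ 0.39  0.15 -0.59] 50.3
up 31.82 [-11.92   5.14 115.19] [-0.36  0.27 -0.06] 50.1
up2 32.45 [-69.72  -0.09 189.54] [ 0.01 -0.34 -0.03] 50.0
45 1 None None None None None
45 -1 None None None [-0.45  0.83  2.42  2.69  0.88 -0.07] [-0.41  0.8   2.34  2.69  0.78  0.  ]
50 1 [-0.52  0.36  2.42  2.17  0.43 -2.67] None None None None
50 -1 [-0.52  0.36  2.42  2.17  0.43  0.47] [-0.5   0.52  2.44  2.45  0.55  0.18] None [-0.42  0.74  2.36  2.65  0.67  0.03] [-0.38  0.73  2.28  2.64  0.58  0.1 ]
55 1 [-0.48  0.32  2.34  1.78  0.3  -2.23] [-0.46  0.46  2.37  2.25  0.36 -2.71] None None None
55 -1 [-0.48  0.32  2.34  1.78  0.3   0.91] [-0.46  0.46  2.37  2.25  0.36  0.43] [-0.44  0.6   2.37  2.51  0.47  0.17] [-0.39  0.68  2.3   2.57  0.47  0.15] [-0.36  0.68  2.23  2.53  0.4   0.24]
60 1 [-0.44  0.29  2.27  1.16  0.26 -1.57] [-0.42  0.42  2.3   1.79  0.23 -2.21] [-0.41  0.55  2.31  2.28  0.29 -2.71] [-0.36  0.63  2.24  2.37  0.29 -2.76] [-0.33  0.64  2.16  2.25  0.24 -2.6 ]
60 -1 [-0.44  0.29  2.27  1.16  0.26  1.57] [-0.42  0.42  2.3   1.79  0.23  0.93] [-0.41  0.55  2.31  2.28  0.29  0.44] [-0.36  0.63  2.24  2.37  0.29  0.39] [-0.33  0.64  2.16  2.25  0.24  0.54]
65 1 [-0.4   0.28  2.21  0.63  0.32 -1.02] [-0.39  0.4   2.23  1.01  0.21 -1.4 ] [-0.38  0.52  2.24  1.67  0.18 -2.06] [-0.34  0.6   2.17  1.8   0.16 -2.16] [-0.31  0.61  2.1   1.48  0.15 -1.8 ]
65 -1 [-0.4   0.28  2.21  0.63  0.32  2.12] [-0.39  0.4   2.23  1.01  0.21  1.74] [-0.38  0.52  2.24  1.67  0.18  1.08] [-0.34  0.6   2.17  1.8   0.16  0.98] [-0.31  0.61  2.1   1.48  0.15  1.34]
```

View pics/s7.png

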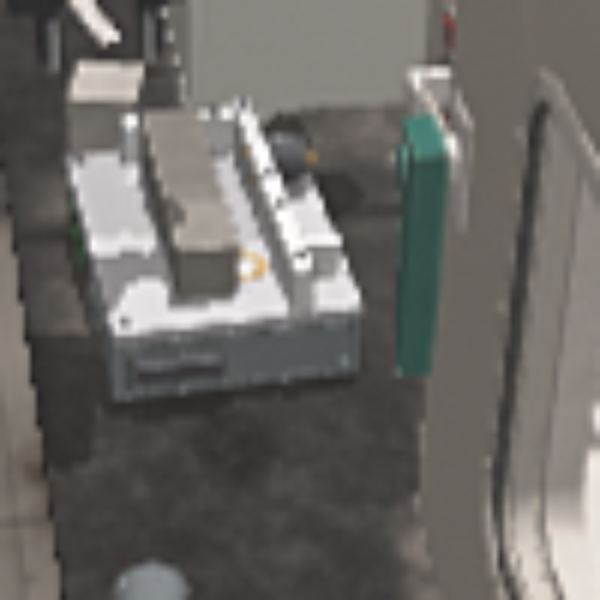

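The prism lies on the bed parallel to the fence, with the probe ring just behind its near end. Now I take up the tilted V pose and push forward first.

```bash
python3 - <<'E'
from rig import env
from h import *
np.set_printoptions(precision=2,suppress=True)
def jf(): return J.T@np.array(env.current_ft_force())
def st(t): 
    p=np.array(env.current_position()); print(t,round(env.current_time(),2),J.T@(p-JO),jf(),round(env.current_opening(),1))
env.move_to(jw(-70,0,190),tilt(55)); st('flip')
env.move_gripper(27)
env.move_linear(jw(-45,0,122),feed=150); env.sleep(.1); st('stand')
p,d=env.read_camera("side"); cv2.imwrite("pics/s8.png",cv2.resize(p[100:240,200:320],None,fx=5,fy=5))
E
```

```text
flip 34.12 [-69.44  -0.12 189.98] [ 0.51 -0.03  0.07] 50.0
stand 35.43 [-44.99  -0.02 122.58] [ 0.25 -0.37  0.3 ] 26.8
```

View pics/s8.png

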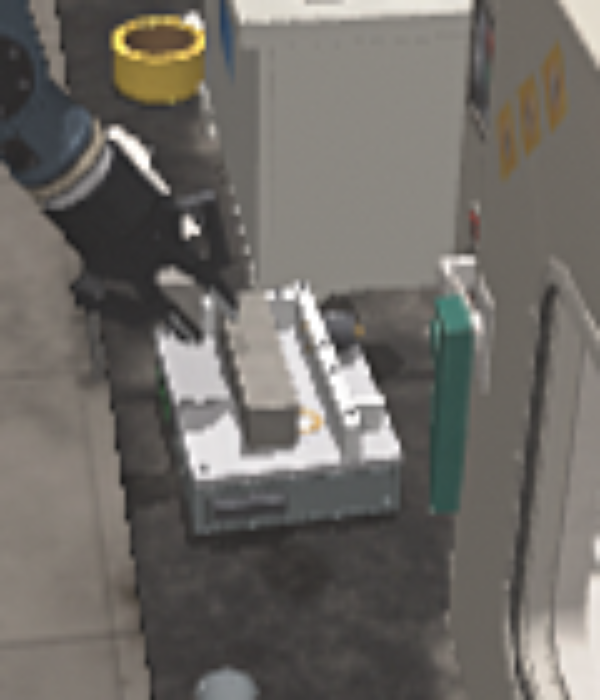

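The pose is as planned, with the lower finger in front of the prism and the upper one above it. Now I push forward.

```bash
python3 - <<'E'
from rig import env
from h import *
np.set_printoptions(precision=2,suppress=True)
def jf(): return J.T@np.array(env.current_ft_force())
def st(t): 
    p=np.array(env.current_position()); print(t,round(env.current_time(),2),J.T@(p-JO),jf(),round(env.current_opening(),1))
env.move_linear(jw(-40,0,95),feed=120); st('low')
x=-40
while x<16:
    x+=2 if x<-2 else 1; env.move_linear(jw(x,0,95),feed=60); f=jf(); st(x)
    if f[0]<-9 or abs(f[2])>12: break
p,d=env.read_camera("side"); cv2.imwrite("pics/s9.png",cv2.resize(p[140:240,220:320],None,fx=6,fy=6))
E
```

```text
low 35.86 [-40.2    0.15  94.98] [-1.07  0.53 -0.07] 26.9
-38 36.11 [-37.69  -0.08  95.81] [-0.13  0.03 -0.49] 27.4
-36 36.36 [-35.71  -0.07  95.32] [-0.68  0.31  0.66] 26.9
-34 36.61 [-33.79  -0.04  95.04] [-0.53 -0.67 -0.43] 26.8
-32 36.86 [-31.84  -0.02  94.99] [ 0.08  0.49 -0.7 ] 26.7
-30 37.11 [-29.81  -0.02  95.02] [0.37 0.47 0.52] 26.9
-28 37.36 [-27.82  -0.04  95.04] [-0.23  0.44  0.15] 26.7
-26 37.61 [-25.8   -0.03  95.05] [ 0.52 -0.18 -0.44] 26.8
-24 37.86 [-23.8   -0.06  95.05] [-0.13  0.21  0.79] 27.0
-22 38.11 [-22.     0.06  94.97] [-0.52  0.15  0.04] 26.9
-20 38.36 [-20.99   0.23  94.72] [-2.66 -1.21  1.42] 27.0
-18 38.61 [-19.01   0.31  94.66] [-4.67 -0.17  1.7 ] 26.9
-16 38.86 [-16.2    0.31  94.94] [-2.25  0.18  0.88] 26.7
-14 39.11 [-13.27  -0.08  95.23] [-2.33  0.54  1.13] 26.6
-12 39.36 [-11.56  -0.08  95.15] [-1.33  0.84  0.88] 26.9
-10 39.61 [-9.3  -0.23 95.24] [-0.96 -0.39  0.27] 27.1
-8 39.86 [-7.45 -0.16 95.19] [-1.54 -0.82  1.6 ] 27.0
-6 40.11 [-5.66 -0.04 95.1 ] [-1.51 -0.4   1.67] 27.1
-4 40.36 [-3.68 -0.04 95.08] [-1.43  0.43 -0.12] 26.7
-2 40.61 [-1.69 -0.04 95.06] [-0.96 -1.01  1.23] 27.0
-1 40.86 [-0.9  -0.03 95.03] [-1.29 -0.21  0.35] 27.3
0 41.11 [ 0.05 -0.03 95.01] [-2.04 -0.84  1.24] 27.0
1 41.36 [ 1.07  0.02 95.  ] [-1.57 -0.76  0.95] 26.7
2 41.61 [ 2.12  0.   95.02] [-1.87 -0.58  0.27] 26.9
3 41.86 [ 3.13  0.01 95.03] [-1.06 -0.45  0.68] 26.9
4 42.11 [ 4.06  0.02 95.01] [-1.12 -0.25  0.08] 26.8
5 42.36 [ 4.67 -0.02 94.87] [-3.93 -0.74  1.01] 27.0
6 42.61 [ 5.47  0.08 94.76] [-4.71 -0.42  1.37] 27.3
7 42.86 [ 6.08  0.32 94.68] [-4.96 -0.3   1.72] 27.0
8 43.11 [ 6.69  0.52 94.54] [-5.74  0.1   1.24] 26.9
9 43.36 [ 6.84  0.59 94.34] [-7.57 -0.87  3.59] 26.8
10 43.61 [ 6.92  0.57 94.05] [-10.14  -1.45   5.11] 27.1
```

View pics/s9.png

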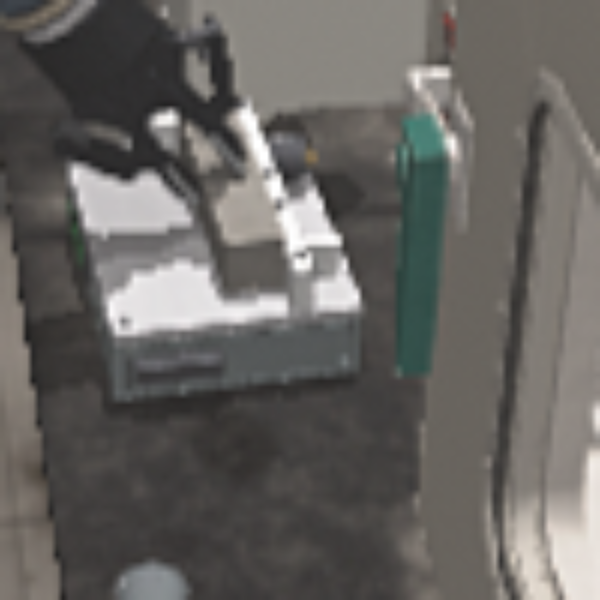

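The prism is at the fence: 28 mm of travel against 27 expected, and -10 N. Next I press down, then balance both forces.

```bash
python3 - <<'E'
from rig import env
from h import *
np.set_printoptions(precision=2,suppress=True)
def jf(): return J.T@np.array(env.current_ft_force())
def st(t): 
    p=np.array(env.current_position()); print(t,round(env.current_time(),2),J.T@(p-JO),jf(),J.T@np.array(env.current_ft_torque()),round(env.current_opening(),1))
z=95;x=10
while z>76:
    z-=1; env.move_linear(jw(x,0,z),feed=60); f=jf(); st(z)
    if f[2]>18: break
env.sleep(.2); st('hold'); print(x,z)
p,d=env.read_camera("side"); cv2.imwrite("pics/s10.png",cv2.resize(p[140:240,220:320],None,fx=6,fy=6)); np.save("side10.npy",d)
p,d=env.read_camera("top"); np.save("top10.npy",d)
E
```

```text
94 43.91 [ 6.95  0.4  93.12] [-10.34  -1.41   4.61] [-0.31  1.31 -0.18] 26.7
93 44.16 [ 6.92  0.6  92.24] [-9.4  -2.01  5.76] [-0.24  1.27 -0.14] 27.0
92 44.41 [ 6.94  0.75 91.31] [-9.96 -0.38  6.9 ] [-0.13  1.2  -0.08] 27.2
91 44.66 [ 6.94  0.86 90.26] [-9.78 -0.25  6.  ] [-0.06  1.29 -0.04] 27.0
90 44.91 [ 6.96  0.89 89.74] [-11.72  -0.85   9.43] [-0.13  1.03 -0.11] 27.3
89 45.16 [ 7.02  0.92 89.53] [-14.85  -2.16  15.77] [-0.26  0.81 -0.23] 27.0
88 45.41 [ 7.02  0.96 89.4 ] [-18.35  -2.19  22.56] [-0.37  0.52 -0.26] 27.3
hold 45.61 [ 7.04  0.96 89.42] [-18.05  -1.68  23.38] [-0.32  0.54 -0.26] 27.2
10 88
```

View pics/s10.png

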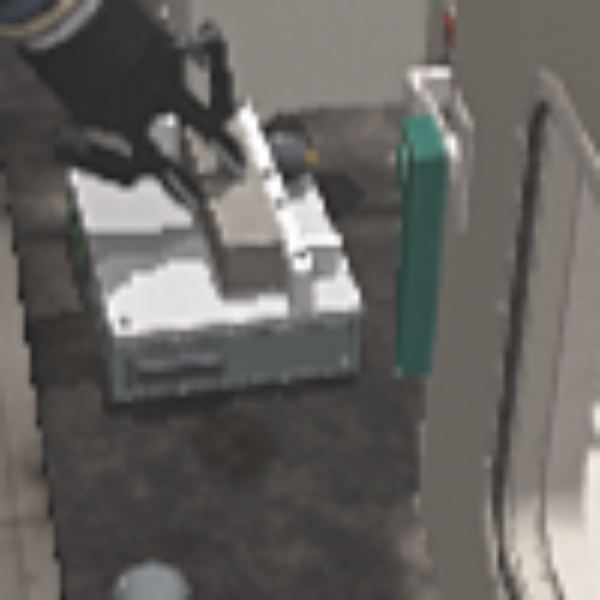

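```bash
python3 - <<'E'
from rig import env
from h import *
np.set_printoptions(precision=2,suppress=True)
for n,o in(("top","top0"),("side","side0")):
    W=cloud(env,n,np.load(n+"10.npy")); Q=(W-JO)@J
    W0=cloud(env,n,np.load(o+".npy")); Q0=(W0-JO)@J
    # prism near end: top-surface columns
    m=(Q[...,0]>-2)&(Q[...,0]<30)&(Q[...,1]<-30)&(Q[...,1]>-90)&(Q[...,2]>85)&(Q[...,2]<110)
    q=Q[m]; print(n,len(q),"ymin",np.sort(q[:,1])[:6],"z",q[:,2].mean(), "zslope", np.polyfit(q[:,1],q[:,2],1)[0],np.polyfit(q[:,0],q[:,2],1)[0])
    # jig -y edge on bed
    b=Q0[(Q0[...,2]>52)&(Q0[...,2]<64)&(Q0[...,0]>-60)&(Q0[...,0]<25)&(Q0[...,1]<-80)&(Q0[...,1]>-110)]; print("bed edge",np.sort(b[:,1])[:6],b[:,2].mean())
    # front edge of prism per y bin
    for y0 in range(-75,-20,10):
        s=Q[(Q[...,1]>y0)&(Q[...,1]<y0+10)&(Q[...,2]>85)&(Q[...,2]<108)&(Q[...,0]>-30)&(Q[...,0]<34)]
        if len(s)>4: print(y0,s[:,0].min().round(1),s[:,0].max().round(1),len(s))
E
```

```text
<stdin>:9: RuntimeWarning: Mean of empty slice.
  ret = ret.dtype.type(ret / rcount)
Traceback (most recent call last):
TypeError: expected non-empty vector for x
```

```bash
python3 - <<'E'
from rig import env
from h import *
np.set_printoptions(precision=2,suppress=True)
for n in("side",):
    W=cloud(env,n,np.load(n+"10.npy")); Q=(W-JO)@J
    W0=cloud(env,n,np.load(n+"0.npy")); Q0=(W0-JO)@J
    m=(Q[...,0]>-2)&(Q[...,0]<30)&(Q[...,1]<-30)&(Q[...,1]>-90)&(Q[...,2]>85)&(Q[...,2]<110)
    q=Q[m]; print(n,len(q),"ymin",np.sort(q[:,1])[:6],"z",q[:,2].mean(), "zslope", np.polyfit(q[:,1],q[:,2],1)[0],np.polyfit(q[:,0],q[:,2],1)[0])
    b=Q0[(Q0[...,2]>52)&(Q0[...,2]<64)&(Q0[...,0]>-60)&(Q0[...,0]<25)&(Q0[...,1]<-80)&(Q0[...,1]>-110)]; print("bed edge",np.sort(b[:,1])[:6],b[:,2].mean())
    for y0 in range(-75,-20,10):
        s=Q[(Q[...,1]>y0)&(Q[...,1]<y0+10)&(Q[...,2]>85)&(Q[...,2]<108)&(Q[...,0]>-30)&(Q[...,0]<34)]
        if len(s)>4: print(y0,s[:,0].min().round(1),s[:,0].max().round(1),len(s))
p,_=env.read_camera("top");cv2.imwrite("pics/t11.png",cv2.resize(p[140:230,190:330],None,fx=5,fy=5))
E
```

```text
side 75 ymin [-81.64 -80.48 -78.57 -78.34 -78.34 -78.06] z 95.17034682991194 zslope 0.0453620983044789 0.0010538148697978966
bed edge [-107.96 -106.1  -105.72 -105.05 -104.93 -104.54] 55.98670263006968
-75 -5.9 32.3 19
-65 -7.9 30.9 22
-55 -5.9 32.5 13
-45 -7.2 32.3 16
-35 -6.0 29.9 18
-25 -18.6 31.8 20
```

View pics/t11.png

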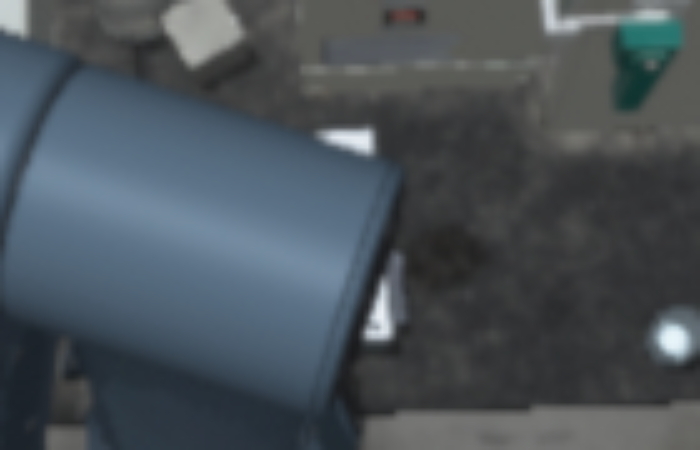

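The near end of the prism is about 27 mm in from the bed edge, where 25 is nominal. Its top is 39 mm above the bed, and the forces are steady. One last reading, then I hand it in.

```bash
python3 - <<'E'
from rig import env
from h import *
for i in range(3):
    env.sleep(.15); print(env.current_time(),(J.T@np.array(env.current_ft_force())).round(1),(J.T@(np.array(env.current_position())-JO)).round(2))
env.job_done()
E
```

```text
45.9083 [-17.9  -2.   23.7] [ 7.03  0.95 89.42]
46.0583 [-17.   -2.5  23.6] [ 7.03  0.96 89.39]
46.2083 [-17.8  -1.6  22.5] [ 7.03  0.94 89.39]
the job is handed in; nothing more can be done
```

I handed the job in at 46.2 s of the 72 s allowed, with the robot still pressing the prism diagonally; no verdict is reported back.

**What I did:**
- **Block and drawer:** I put the reference block in the drawer and let it go. I then pushed the drawer shut until it met a firm stop at about 11 N.
- **Prism on the bed:** I laid the prism on the bed and slid it to the end stop. Contact came at TCP jig y = 4.8 mm, against 5 mm nominal.
- **Press:** I used the two fingers as a V over the prism's front top edge, tilted 55°, pushing it to the fence and then down.

**Last checks:**
- **Forces:** the hold was steady at about 17–18 N towards the fence and 23 N down.
- **Motion:** the TCP was at rest within 0.03 mm.
- **Prism position:** in the camera depth the prism's top was about 39 mm above the bed. Its near end was about 27 mm in from the bed edge (25 mm nominal), so it should be at the end stop.
- **Bystanders:** I saw no contact and the cup looked unmoved, but I took no final measurement of any of them.

**Weak or failed checks:**
- A line fit to the prism's top gave a slope of 0.045, over the 0.02 limit. I put it down to depth noise, because it showed the probe end lower, when the probe would raise it.
- At the end the arm hid the prism from the top camera, so only the side view confirms where it finished.
- The probe travel couldn't be read directly; I inferred it from the hard stops and the forces.

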